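# Unscrew the filler cap of a water tank

### The arm

A 6-joint arm with a two-finger parallel gripper is mounted at the origin on the work surface. World frame = base frame: x ahead of the robot, y to its left, z up, the work surface at z = 0. Lengths are in mm, angles in degrees, forces in N, time in s.
With the tool pointing down it reaches from about 350 to 850 mm from the base axis. Payload 8.1 kg.
Tool frame: the origin (TCP) lies midway between the tips of the shut fingers; the grasp point (between the pads) lies 19 mm behind it; z points along the fingers, y is the direction in which the jaws open and shut (so a half turn about z gives the same grasp; the last joint's range is limited). The gripper opens to 85 mm and grips with 20 to 120 N. Pads are 22 mm wide; open, the fingers measure 114 mm over their backs; the gripper's body (76 mm by 85 mm) begins 54 mm behind the grasp point. The pads swing forward as they close: fully open they stand 13 mm farther back than shut.
Start: joints at [68.904, 7.471, 85.268, -0, 87.261, -4.893], TCP at [167.405, 576.178, 231.292] pointing down, gripper open.
Joint ranges: [-169.43, 169.43], [-51.17, 129.36], [1.28, 143.12], [-76.62, 256.62], [0, 156.53], [-152.29, 152.29]. Speed limits (degrees/s): [136.94, 136.94, 159.86, 180, 180, 180].

### API

Orientations are given as [roll, pitch, yaw] about the fixed x, y, z axes, in that order (R = Rz(yaw) Ry(pitch) Rx(roll)).
In Python, from bench import telemetry, snapshot, camera_params, job gives the robot as it stands. The module is installed in compiled form; this text tells all that it offers.
- The arm moves only by the shell command python3 -m jog 'ROWS' [FORCE]. ROWS is JSON, a list that holds one entry, the list of rows, each a list of 7 numbers: the shift along the tool's x, y, z in units of 50 mm (1.0 is 50 mm), then the turn, a rotation vector about the tool's x, y, z in units of 2 pi rad (1.0 is 2 pi rad), then the opening, from 0 (shut) to 1 (fully open). In form: [[[dx, dy, dz, rx, ry, rz, claw], ...]]. A call has 1 to 12 rows; each row shifts and turns the commanded pose from where the row before left it, along the tool's axes as they then stand; what a row does not reach is not made up. A row lasts 1/8 s, in which the tool goes at most 62.5 mm and 10.7 degrees, less where a joint would pass 70% of its speed; a pose out of reach is approached as far as the arm can. A call with a number of a shift or a turn outside -1 to 1 is refused whole. A call with a gripper value outside its range is refused whole. The fingers move at their own pace and stop on an object; FORCE is the grip in N (left out, the last holds). Time passes only in rows, so rows that do not move let the fingers close. It gives the time, the measured TCP pose, the force and the opening at its end, in the units of the state.
- telemetry.sense(): the state, without advancing time (a new reading comes with each control period).
- snapshot(name): name is "scene" or "side" or "wrist"; returns (picture, depth): 420x560x3 uint8, red, green, blue; 420x560 float32, mm along the optical axis (not along the pixel's ray), 0 where there is no reading.
- camera_params(name): a dict with "K" (3x3 intrinsics, pixels), "extrinsics" (4x4, takes a point from camera to world coordinates). Camera axes: x right, y down, z forward; pixel columns grow to the right and rows downward; lengths in mm; the calibration is good to about 2 mm. The wrist camera is an equidistant fisheye: a pixel r from the principal point sees the ray r / f radians off the axis. A picture is of the moment at which its call begins: read the wrist's pose just before it. camera_params takes no time and is no camera call; for the wrist camera it gives the pose at the moment of the call.
- job.hand_in(): hands the job in, once; it reports no verdict.
The state is a dict: "time": time; "joint_pos": joint angles; "qd": joint speeds; "joint_efforts": joint torques, N m; "tool_pos": TCP position; "tcp_rot": TCP orientation; "ft_force": force on the tool from outside, world axes, zero at the start; "wrist_torque": the same for the moment, N m; "finger_gap": finger opening in mm.
Only numpy, scipy, OpenCV 4.12 (cv2) and the standard library are available. Lean on these libraries where they do the work, as an engineer would, in place of code of your own. Each camera call takes 0.05 s, during which the arm holds its last target. There are 200 camera calls.

### The job

Unscrew the blue cap from the sloping neck of the water tank (anticlockwise, about three quarters of a turn, regrasping as you go), without wrenching it off, and lift it clear along the neck. Then gently stand the cap (no dropping), open end down, in the middle of the round white tray and let go; leave the bottles and the beaker where they are.

Things in the scene. Friction and masses are not known exactly. Their poses are not given: they have to be found in the camera images.
- tank: Fixed white plastic water tank, 180 mm deep, 180 wide, 159 high; origin at the centre of its underside. Its front top (towards its own -x) slopes, and a threaded neck stands square on the slope, leaning to -x with its axis 27 degrees from vertical. The whole tank lies behind the plane of the slope.
- mouth (a point): Centre of the open end of the tank's neck; z: the neck's axis, pointing out of the mouth. The neck is 46 mm across its core, 54 mm over the threads, and stands 48 mm out from the slope. Right-hand thread: the cap turns anticlockwise (positive about z) to open and rises 16 mm per full turn, lightly; it is free after 260 degrees (a little play), then lifts straight off along z.
- cap_grip (a point): Centre of the blue cap's round ribbed knob (46 mm across, 34 mm high), half-way up it; z: the cap's axis, from open end to knob. 17 mm down that axis is the upper face of the cap's top plate (64 mm across), 62 mm down the rim of its open end. At the start the cap is screwed home and this point lies 22 mm out from the mouth.
- cap: The blue cap, one rigid piece 79 mm high, about 0.13 kg: skirt 64 mm across and 40 mm high, open below, a 5 mm top plate, and the knob on top. Origin: centre of the open lower rim, z towards the knob. At the start this rim is 40 mm behind the mouth, so the skirt is clear of the neck once the cap has risen more than 40 mm.
- tray_in (a point): Centre of the floor of the fixed round white tray: floor 170 mm across, 6 mm above the bench, with a rim that stands 10 mm above the bench.
- wash_mid (a point): Centre of the white plastic wash bottle, 66 mm across and 190 mm high, standing on the bench; z up.
- amber_mid (a point): Centre of the amber glass bottle with black cap, 72 mm across and 150 mm high, standing on the bench; z up.
- beaker_mid (a point): Centre of the glass beaker, 72 mm across the rim and 90 mm high, standing on the bench; z up.
Not all that is in view belongs to the job. Of the things shaped like the cap, the blue one is meant.

How it is judged:
By the outcome, as a careful person would: the job done as asked, in the order asked, and still so for the second after the job is handed in, with the robot touching nothing.
It also fails if it takes over 69 s, if anything falls off the work surface, if the arm or the gripper's body presses on something with over 40 N, if the wrist force passes 120 N, or if a joint passes its speed limit or range.

## Working session

There is one attempt and no reset: what is moved stays moved. The work goes in short steps, Python scripts to look and compute and a shell command to move; the robot and the scene stay as the last step left them, time stands still between calls to the robot, and variables do not carry over. Pictures are saved under pics/ and viewed, about 8 in all and at most 12, crops included, and the job is handed in when it is done.

```bash
mkdir -p pics; cat > h.py <<'E'
import numpy as np,cv2
from bench import telemetry,snapshot,camera_params,job
from scipy.spatial.transform import Rotation as R
def snap(n,f=None):
    P=camera_params(n);im,d=snapshot(n)
    if f: cv2.imwrite('pics/'+f,im[:,:,::-1])
    np.savez('/tmp/'+n,im=im,d=d,K=P['K'],E=P['extrinsics'])
    return im,d,np.array(P['K']),np.array(P['extrinsics'])
def cloud(d,K,E):
    v,u=np.mgrid[:d.shape[0],:d.shape[1]]
    p=np.stack([(u-K[0,2])/K[0,0]*d,(v-K[1,2])/K[1,1]*d,d],-1)
    return p@E[:3,:3].T+E[:3,3]
E
python3 - <<'E'
from h import *
a=snap('scene','s0.png');b=snap('side','d0.png')
for q in(a,b):print(q[2],q[3].round(3))
cv2.imwrite('pics/both.png',cv2.resize(np.hstack([a[0],b[0]])[:,:,::-1],(1120,420)))
E
```

```text
[[406.81345119   0.         273.93265534]
 [  0.         406.81345119 209.25335087]
 [  0.           0.           1.        ]] [[-5.27000e-01  4.45000e-01 -7.24000e-01  1.44683e+03]
 [ 8.50000e-01  2.95000e-01 -4.37000e-01  5.25821e+02]
 [ 1.90000e-02 -8.46000e-01 -5.33000e-01  7.95642e+02]
 [ 0.00000e+00  0.00000e+00  0.00000e+00  1.00000e+00]]
[[382.4549611    0.         276.48740556]
 [  0.         382.4549611  210.92542152]
 [  0.           0.           1.        ]] [[ 9.45000e-01 -1.80000e-01  2.75000e-01  2.60528e+02]
 [-3.28000e-01 -4.75000e-01  8.17000e-01 -8.57242e+02]
 [-1.60000e-02 -8.62000e-01 -5.07000e-01  6.63300e+02]
 [ 0.00000e+00  0.00000e+00  0.00000e+00  1.00000e+00]]
```

View pics/s0.png

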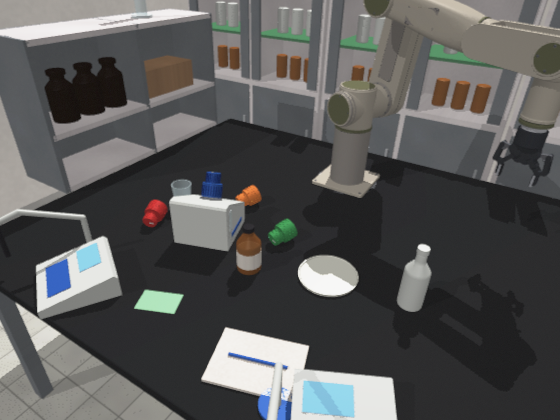

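View pics/d0.png

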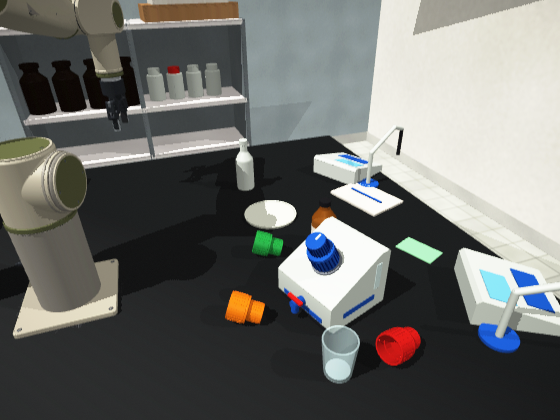

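Cap-shaped candidates in the side view: blue on the tank neck (322,252), green (267,244), orange (245,308) and red (404,345), all three lying on the bench. The blue one, on the sloping neck, is the cap to unscrew. I'll confirm that in a crop and measure.

```bash
python3 - <<'E'
from h import *
def ld(n):
    z=np.load(f'/tmp/{n}.npz');return z['im'],z['d'],z['K'],z['E']
im,d,K,E=ld('side');cv2.imwrite('pics/crop.png',cv2.resize(im[190:390,220:440],(770,700)[:1]+(590,),interpolation=cv2.INTER_CUBIC)[:,:,::-1])
for n in('side','scene'):
    im,d,K,E=ld(n);C=cloud(d,K,E);hsv=cv2.cvtColor(im,cv2.COLOR_RGB2HSV)
    ok=(d>0)
    # normals
    gx=np.gradient(C,axis=1);gy=np.gradient(C,axis=0);N=np.cross(gy,gx);N/=np.linalg.norm(N,axis=-1,keepdims=True)+1e-9
    white=(hsv[...,1]<60)&(hsv[...,2]>90)&ok
    cap=(hsv[...,0]>105)&(hsv[...,0]<125)&(hsv[...,1]>130)&ok
    for nm,m in(('blue',cap),('white',white),('green',(hsv[...,0]>50)&(hsv[...,0]<80)&(hsv[...,1]>130)&ok),('redor',((hsv[...,0]<14)|(hsv[...,0]>170))&(hsv[...,1]>130)&ok)):
        k,l,s,c=cv2.connectedComponentsWithStats(m.astype(np.uint8))
        for i in range(1,k):
            if s[i,4]>60:
                p=C[l==i]
                if np.linalg.norm(np.median(p,0)[:2])<1100: print(n,nm,c[i].round(),s[i,4],np.percentile(p,[2,50,98],axis=0).round().tolist())
E
```

```text
side blue [370. 183.] 115 [[980.0, 241.0, 1.0], [1019.0, 269.0, 10.0], [1055.0, 306.0, 12.0]]
side blue [321. 252.] 954 [[534.0, -274.0, 120.0], [560.0, -263.0, 169.0], [600.0, -232.0, 204.0]]
side blue [358. 306.] 135 [[588.0, -332.0, 31.0], [630.0, -318.0, 40.0], [679.0, -301.0, 48.0]]
side blue [309. 310.] 124 [[511.0, -319.0, 7.0], [527.0, -282.0, 32.0], [540.0, -257.0, 58.0]]
side blue [293. 307.] 99 [[488.0, -278.0, 0.0], [494.0, -272.0, 42.0], [508.0, -221.0, 56.0]]
side blue [499. 339.] 848 [[851.0, -507.0, 0.0], [879.0, -478.0, 9.0], [926.0, -437.0, 11.0]]
side white [11. 32.] 173 [[-189.0, 537.0, 510.0], [-148.0, 850.0, 537.0], [-39.0, 1100.0, 566.0]]
side white [ 66. 115.] 879 [[-191.0, 842.0, 141.0], [-57.0, 856.0, 228.0], [96.0, 1101.0, 233.0]]
side white [270. 214.] 1206 [[512.0, 109.0, 2.0], [589.0, 187.0, 7.0], [670.0, 273.0, 12.0]]
side white [ 63. 281.] 8564 [[-100.0, -111.0, 4.0], [17.0, -64.0, 64.0], [104.0, 68.0, 223.0]]
side white [338. 290.] 8708 [[496.0, -456.0, 11.0], [570.0, -297.0, 91.0], [707.0, -148.0, 160.0]]
side white [412. 246.] 133 [[896.0, -155.0, 1
[... 2638 characters left out ...]
, -305.0, 249.0]]
scene redor [440.  91.] 306 [[-905.0, 118.0, 122.0], [-871.0, 147.0, 191.0], [-853.0, 173.0, 249.0]]
scene redor [460.  94.] 333 [[-904.0, 216.0, 120.0], [-869.0, 246.0, 192.0], [-855.0, 272.0, 249.0]]
scene redor [480.  98.] 350 [[-904.0, 315.0, 122.0], [-870.0, 344.0, 190.0], [-854.0, 372.0, 248.0]]
scene redor [249. 195.] 345 [[268.0, -302.0, -4.0], [397.0, -213.0, 46.0], [429.0, -184.0, 70.0]]
scene redor [154. 212.] 470 [[555.0, -513.0, -2.0], [666.0, -415.0, 45.0], [705.0, -398.0, 69.0]]
scene redor [248. 244.] 418 [[666.0, -43.0, 77.0], [701.0, -5.0, 102.0], [719.0, 16.0, 129.0]]
scene redor [248. 271.] 82 [[679.0, -33.0, 2.0], [712.0, 1.0, 9.0], [721.0, 17.0, 18.0]]
```

View pics/crop.png

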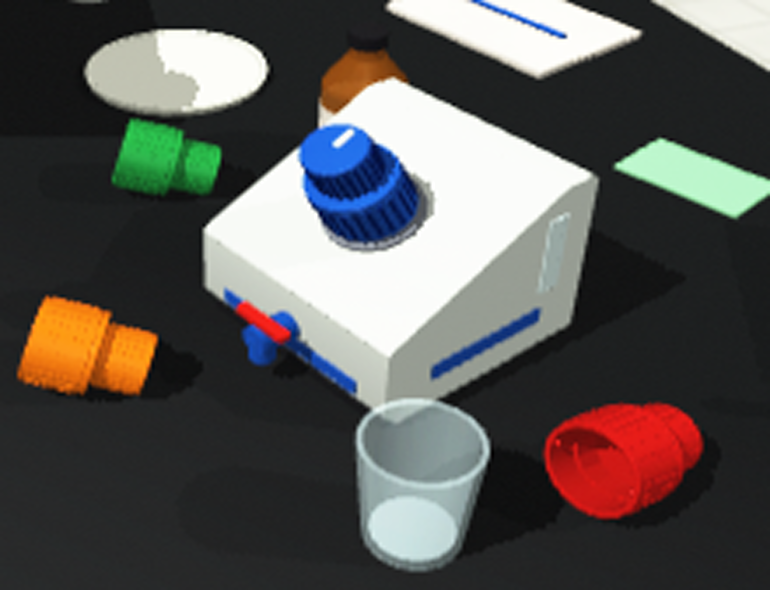

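The crop confirms it: the blue cap stands on the slope's neck with its knob at about crop (345,160). Green, orange and red are decoys lying on the bench, and there is a blue tap with a red handle low on the tank front. Next I'll fit the axis, the cap and the tray.

```bash
cat > fit.py <<'E'
from h import *
from scipy.optimize import least_squares
def ld(n):
    z=np.load(f'/tmp/{n}.npz');im=z['im'];return im,cloud(z['d'],z['K'],z['E']),cv2.cvtColor(im,cv2.COLOR_RGB2HSV),z['d']>0
im,C,h,ok=ld('side')
W=(h[...,1]<60)&(h[...,2]>90)&ok
W=cv2.erode(W.astype(np.uint8),np.ones((3,3)))>0
u=(C[...,0]>480)&(C[...,0]<730)&(C[...,1]>-350)&(C[...,1]<-100)&(C[...,2]>20)
P=C[W&u]
best=None;rng=np.random.default_rng(0)
for _ in range(800):
    a=P[rng.choice(len(P),3,False)];n=np.cross(a[1]-a[0],a[2]-a[0]);n/=np.linalg.norm(n)+1e-9;n*=np.sign(n[2])
    if abs(n[2]-np.cos(np.radians(27)))>.06: continue
    k=abs((P-a[0])@n)<2
    if best is None or k.sum()>best.sum(): best=k
Q=P[best];c=Q.mean(0);n=np.linalg.svd(Q-c,full_matrices=False)[2][2];n*=np.sign(n[2])
az=np.degrees(np.arctan2(n[1],n[0]))
print('slope n',n,'tilt',np.degrees(np.arccos(n[2])),'az',az,len(Q),'resid',((Q-c)@n).std())
t=np.radians(27);A=np.array([np.sin(t)*np.cos(np.radians(az)),np.sin(t)*np.sin(np.radians(az)),np.cos(t)])
e1=np.cross([0,0,1],A);e1/=np.linalg.norm(e1);e2=np.cross(A,e1)
for nm in('side','scene'):
    im,Cc,h,ok=ld(nm)
    m=(h[...,0]>105)&(h[...,0]<125)&(h[...,1]>130)&ok
    m&=np.linalg.norm(Cc-[575,-245,165],axis=-1)<90
    B=Cc[m];s=(B-c)@A;B=B[s>10];s=s[s>10];q=np.c_[(B-c)@e1,(B-c)@e2]
    kn=(s>57)&(s<83);sk=(s>18)&(s<46)
    f=lambda p:np.r_[np.hypot(*(q[kn]-p).T)-23,np.hypot(*(q[sk]-p).T)-32]
    r=least_squares(f,q.mean(0),loss='soft_l1',f_scale=1.5)
    print(nm,'n',kn.sum(),sk.sum(),'ctr',r.x,'med res',np.median(abs(r.fun)),'top s',np.percentile(s,[90,97]), 'grip',c+A*70+e1*r.x[0]+e2*r.x[1])
    w=((h[...,1]<60)&(h[...,2]>60)&ok)&(np.hypot(Cc[...,0]-590,Cc[...,1]-195)<110)&(Cc[...,2]>1)&(Cc[...,2]<20)
    (x,y),rad=cv2.minEnclosingCircle(Cc[w][:,:2].astype(np.float32));print('tray',x,y,rad,w.sum())
E
python3 fit.py
```

```text
slope n [-0.43226765 -0.14204311  0.89048775] tilt 27.065398684852305 az -161.80948195350575 3129 resid 0.9904455587960905
side n 168 220 ctr [-19.15547885   0.77336543] med res 0.6354840066915113 top s [87.49193399 88.43269803] grip [ 557.62193641 -245.88078927  182.16515423]
tray 591.9102783203125 200.76873779296875 98.88434600830078 1220
scene n 119 179 ctr [-20.92410072   0.63486441] med res 1.3414566014740075 top s [77.01410668 82.91932578] grip [ 556.95257413 -244.23908092  182.10227609]
tray 587.750732421875 193.12893676757812 93.86026000976562 1951
```

```bash
cat > to.py <<'E'
import sys
from h import *
def goto(p,Rt,s=None,Rc=None,pc=None):
    s=telemetry.sense()
    Rc=R.from_euler('xyz',s['tcp_rot'],degrees=True) if Rc is None else Rc
    pc=np.array(s['tool_pos']) if pc is None else pc
    rv=(Rc.inv()*Rt).as_rotvec()
    print('turn units',(rv/2/np.pi).round(4),'deg',np.degrees(np.linalg.norm(rv)).round(1),'| then shift in new frame (50mm)',(Rt.inv().apply(p-pc)/50).round(3))
az=np.radians(-161.8);t=np.radians(27)
A=np.array([np.sin(t)*np.cos(az),np.sin(t)*np.sin(az),np.cos(t)]);G=np.array([557.4,-245.3,182.2])
E
python3 - <<'E'
from to import *
s=telemetry.sense();print(s['tcp_rot'],s['finger_gap'],s['ft_force'])
Rc=R.from_euler('xyz',s['tcp_rot'],degrees=True);print(Rc.as_matrix().round(3))
# swing by base azimuth change, then minimal tilt
R1=R.from_euler('z',-92.6,degrees=True)*Rc
z=R1.as_matrix()[:,2];ax=np.cross(z,-A);an=np.arcsin(np.linalg.norm(ax));R2=R.from_rotvec(ax/np.linalg.norm(ax)*an)*R1
R3=R2*R.from_euler('z',70,degrees=True)
W=np.array([420,250,330.]);P=G+A*120
for nm,Rt in(('R2',R2),('R3',R3)):
    print(nm,Rt.as_euler('xyz',degrees=True).round(1));goto(W,Rt)
    goto(P,Rt,Rc=Rt,pc=W)
for n in('side','scene'):
    q=np.load(f'/tmp/{n}.npz');K,E=q['K'],q['E'];h=cv2.cvtColor(q['im'],cv2.COLOR_RGB2HSV);C=cloud(q['d'],K,E)
    m=((h[...,1]<70)&(h[...,2]>60)&(np.hypot(C[...,0]-590,C[...,1]-195)<115)&(C[...,2]<20)).astype(np.uint8)
    cs=max(cv2.findContours(m,0,cv2.CHAIN_APPROX_NONE)[0],key=cv2.contourArea);cs=cv2.convexHull(cs)[:,0].astype(float)
    r=np.c_[(cs-K[:2,2])/K[0,0],np.ones(len(cs))]@E[:3,:3].T;pt=E[:3,3]+r*((10-E[2,3])/r[:,2])[:,None]
    c,ax,_=cv2.fitEllipse(pt[:,:2].astype(np.float32));print(n,'tray',c,ax)
E
```

```text
[-1.79904256e+02 -8.35891438e-03  1.63794284e+02] 85.49737719708124 [ 0.25565984 -0.45535253  0.14211544]
[[-0.96   0.279 -0.001]
 [ 0.279  0.96  -0.002]
 [ 0.    -0.002 -1.   ]]
R2 [157.9 -15.9  74.3]
turn units [-0.0828 -0.0133  0.2521] deg 95.6 | then shift in new frame (50mm) [-4.172  7.368 -0.519]
turn units [0. 0. 0.] deg 0.0 | then shift in new frame (50mm) [-9.266  4.767  0.014]
R3 [-171.5  -25.7   -0.8]
turn units [-0.0964  0.0468  0.4403] deg 163.1 | then shift in new frame (50mm) [ 5.497  6.44  -0.519]
turn units [0. 0. 0.] deg 0.0 | then shift in new frame (50mm) [ 1.311 10.338  0.014]
side tray (589.3809204101562, 189.44244384765625) (175.1403350830078, 194.60719299316406)
scene tray (592.2974853515625, 196.85841369628906) (177.32919311523438, 185.7865447998047)
```

```bash
python3 -m jog '[[[-0.74,-0.54,-0.22,0,0,0,1],[-0.74,-0.54,-0.22,0,0,0,1],[-0.74,-0.54,-0.22,0,0,0,1],[-0.74,-0.54,-0.22,0,0,0,1],[-0.74,-0.54,-0.22,0,0,0,1],[-0.74,-0.54,-0.22,0,0,0,1],[-0.74,-0.54,-0.22,0,0,0,1],[-0.74,-0.54,-0.22,0,0,0,1],[-0.74,-0.54,-0.22,0,0,0,1]]]' 50
python3 -m jog '[[[-0.375,-0.78,0.07,0,0,0,1],[-0.375,-0.78,0.07,0,0,0,1],[-0.375,-0.78,0.07,0,0,0,1],[-0.375,-0.78,0.07,0,0,0,1],[-0.375,-0.78,0.07,0,0,0,1],[-0.375,-0.78,0.07,0,0,0,1],[-0.375,-0.78,0.07,0,0,0,1],[-0.375,-0.78,0.07,0,0,0,1],[-0.375,-0.78,0.07,0,0,0,1],[-0.375,-0.78,0.07,0,0,0,1],[-0.375,-0.78,0.07,0,0,0,1],[-0.375,-0.78,0.07,0,0,0,1]]]'
python3 - <<'E'
from to import *
s=telemetry.sense();print(np.round(s['joint_pos'],1))
R3=R.from_euler('xyz',[-171.5,-25.7,-.8],degrees=True)
goto(G+A*120,R3)
goto(G+A*120,R3*R.from_euler('z',-40,degrees=True))
E
```

```text
time: 1.23
tool_pos: [419.9, 248.5, 330.3]
tcp_rot: [-180.0, -0.0, 163.8]
ft_force: [0.7, -0.1, -0.6]
finger_gap: 85.6
time: 2.72
tool_pos: [504.7, -263.6, 287.7]
tcp_rot: [180.0, -0.0, 163.8]
ft_force: [-0.2, 0.5, -0.4]
finger_gap: 85.6
[ -32.7    1.8   85.4    0.    92.8 -106.5]
turn units [-0.0964  0.0463  0.4403] deg 163.1 | then shift in new frame (50mm) [ 0.029 -0.029 -0.014]
turn units [-0.0907  0.009   0.3332] deg 124.4 | then shift in new frame (50mm) [ 0.041 -0.003 -0.014]
```

```bash
python3 -m jog '[[[0,0,0,-0.006,0.0029,0.0275,1],[0,0,0,-0.006,0.0029,0.0275,1],[0,0,0,-0.006,0.0029,0.0275,1],[0,0,0,-0.006,0.0029,0.0275,1],[0,0,0,-0.006,0.0029,0.0275,1],[0,0,0,-0.006,0.0029,0.0275,1],[0,0,0,-0.006,0.0029,0.0275,1],[0,0,0,-0.006,0.0029,0.0275,1]]]' >/dev/null
python3 -m jog '[[[0,0,0,-0.006,0.0029,0.0275,1],[0,0,0,-0.006,0.0029,0.0275,1],[0,0,0,-0.006,0.0029,0.0275,1],[0,0,0,-0.006,0.0029,0.0275,1],[0,0,0,-0.006,0.0029,0.0275,1],[0,0,0,-0.006,0.0029,0.0275,1],[0,0,0,-0.006,0.0029,0.0275,1],[0,0,0,-0.006,0.0029,0.0275,1],[0,0,0,0,0,0,1]]]'
python3 - <<'E'
from to import *
im,d,K,E=snap('wrist','w0.png');print(K,E.round(3))
s=telemetry.sense();print(np.round(s['joint_pos'],1))
R3=R.from_euler('xyz',[-171.5,-25.7,-.8],degrees=True)
goto(G+A*120,R3);goto(G-A*14,R3)
E
```

```text
time: 4.85
tool_pos: [504.5, -261.7, 288.0]
tcp_rot: [-171.5, -25.7, -0.6]
ft_force: [-0.7, 0.3, 0.5]
finger_gap: 85.5
[[325.1922621    0.         282.22830053]
 [  0.         325.1922621  211.26327765]
 [  0.           0.           1.        ]] [[ 5.40000e-02 -9.82000e-01  1.83000e-01  5.01365e+02]
 [-9.90000e-01 -2.90000e-02  1.39000e-01 -2.83628e+02]
 [-1.31000e-01 -1.88000e-01 -9.73000e-01  4.44554e+02]
 [ 0.00000e+00  0.00000e+00  0.00000e+00  1.00000e+00]]
[-48.4 -13.7 103.8  25.   79.6  37.7]
turn units [-0.0002  0.0002  0.001 ] deg 0.4 | then shift in new frame (50mm) [ 0.028  0.006 -0.01 ]
turn units [-0.0002  0.0002  0.001 ] deg 0.4 | then shift in new frame (50mm) [0.029 0.006 2.67 ]
```

View pics/w0.png

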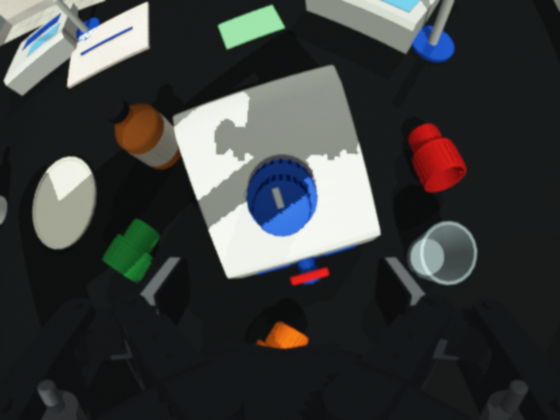

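The wrist view shows the knob at (280,200), midway between the open fingers. I'll cross-check the cap position with this depth image.

```bash
cat > wr.py <<'E'
from to import *
from scipy.optimize import least_squares
def wcloud(d,K,E):
    v,u=np.mgrid[:420,:560];x=(u-K[0,2])/K[0,0];y=(v-K[1,2])/K[1,1];r=np.hypot(x,y)+1e-9
    k=np.tan(r)/r
    return np.stack([x*k*d,y*k*d,d],-1)@E[:3,:3].T+E[:3,3]
E
python3 - <<'E'
from wr import *
z=np.load('/tmp/wrist.npz');im,d=z['im'],z['d'];C=wcloud(d,z['K'],z['E']);h=cv2.cvtColor(im,cv2.COLOR_RGB2HSV)
m=(h[...,0]>105)&(h[...,0]<125)&(h[...,1]>130)&(d>0)&(np.linalg.norm(C-G,axis=-1)<70)
e1=np.cross([0,0,1],A);e1/=np.linalg.norm(e1);e2=np.cross(A,e1)
B=C[m]-G;s=B@A;top=np.median(s[s>12]);k=abs(s-top)<3
q=np.c_[B@e1,B@e2][k];print('top s (exp 17)',top,'circle',cv2.minEnclosingCircle(q.astype(np.float32)),k.sum())
n=np.linalg.svd(B[k]-B[k].mean(0),full_matrices=False)[2][2];n*=np.sign(n[2]);print('axis',n,A)
k=abs(s+17)<3;print('plate',np.median(s[k]),cv2.minEnclosingCircle(np.c_[B@e1,B@e2][k].astype(np.float32)))
W=(h[...,1]<70)&(h[...,2]>60)&(np.hypot(C[...,0]-590,C[...,1]-195)<115)&(C[...,2]<25)
cs=max(cv2.findContours(W.astype(np.uint8),0,1)[0],key=cv2.contourArea)[:,0].astype(float)
p=(cs-z['K'][:2,2])/z['K'][0,0];r=np.hypot(*p.T)[:,None];p=np.c_[p*np.tan(r)/r,np.ones(len(r))]@z['E'][:3,:3].T;E=z['E']
pt=E[:3,3]+p*((10-E[2,3])/p[:,2])[:,None];print('tray',cv2.fitEllipse(cv2.convexHull(pt[:,:2].astype(np.float32))))
E
```

```text
top s (exp 17) 17.812683139809266 circle ((0.3703220784664154, 0.46496498584747314), 23.227783203125) 2312
axis [-0.42334838 -0.14203656  0.89476352] [-0.43127829 -0.14179709  0.89100652]
plate -16.214834479163393 ((0.19582684338092804, 0.8300706744194031), 31.19538688659668)
tray ((589.7929077148438, 193.70204162597656), (177.6529998779297, 183.58795166015625), 167.4836883544922)
```

The wrist fit agrees with the other views to within about 1 mm. Descending and gripping.

```bash
python3 -m jog '[[[0.03,0.006,0.4,0,0,0.001,1],[0,0,0.4,0,0,0,1],[0,0,0.4,0,0,0,1],[0,0,0.4,0,0,0,1],[0,0,0.4,0,0,0,1],[0,0,0.3,0,0,0,1],[0,0,0.2,0,0,0,1],[0,0,0.15,0,0,0,1],[0,0,0,0,0,0,1]]]' 50
python3 -m jog '[[[0,0,0,0,0,0,0],[0,0,0,0,0,0,0],[0,0,0,0,0,0,0],[0,0,0,0,0,0,0],[0,0,0,0,0,0,0],[0,0,0,0,0,0,0]]]' 50
python3 -c "
from to import *
s=telemetry.sense();print(s['wrist_torque'],np.round(s['joint_pos'],1),(np.array(s['tool_pos'])-G)@A)"
```

```text
time: 6.02
tool_pos: [563.2, -243.5, 170.5]
tcp_rot: [-171.3, -25.6, -1.0]
ft_force: [0.4, 0.2, -0.0]
finger_gap: 85.2
time: 6.78
tool_pos: [563.3, -243.8, 171.8]
tcp_rot: [-171.4, -25.7, -1.0]
ft_force: [-4.0, 1.5, 5.9]
finger_gap: 44.8
[0.43180592 0.51087132 0.32595495] [-41.9  -3.7 107.2  25.8  64.7  38.4] -12.035467372200802
```

```bash
python3 -m jog '[[[0,0,-0.02,0,0,-0.014,0],[0,0,-0.005,0,0,-0.014,0],[0,0,-0.005,0,0,-0.014,0],[0,0,-0.009,0,0,-0.027,0],[0,0,-0.009,0,0,-0.027,0],[0,0,-0.009,0,0,-0.027,0]]]'
python3 -c "
from to import *
im,d,K,E=snap('wrist','w1.png')
s=telemetry.sense();print(s['wrist_torque'],np.round(s['joint_pos'],1),(np.array(s['tool_pos'])-G)@A)"
```

```text
time: 7.52
tool_pos: [562.2, -243.2, 173.4]
tcp_rot: [167.0, -23.8, 48.3]
ft_force: [1.5, 2.9, -0.4]
finger_gap: 44.9
[0.72368093 0.3225881  0.41279628] [-42.   -3.9 107.3  25.8  65.   -6.7] -10.114379642254766
```

View pics/w1.png

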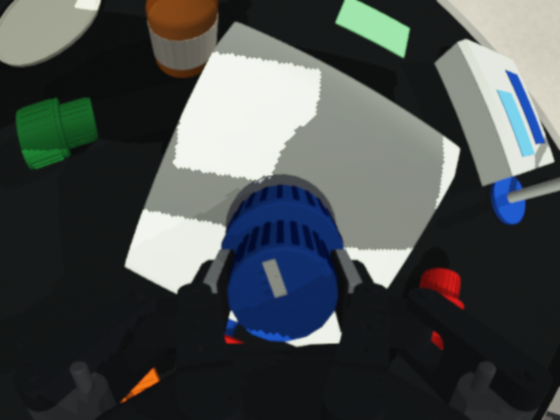

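The white knob mark at (275,278) keeps its angle relative to the fingers, so the cap turns with the gripper without slipping. I'll continue the stroke.

```bash
python3 -m jog '[[[0,0,-0.009,0,0,-0.027,0],[0,0,-0.009,0,0,-0.027,0],[0,0,-0.009,0,0,-0.027,0],[0,0,-0.009,0,0,-0.027,0],[0,0,-0.009,0,0,-0.027,0],[0,0,-0.009,0,0,-0.027,0],[0,0,-0.009,0,0,-0.027,0],[0,0,-0.009,0,0,-0.027,0],[0,0,-0.009,0,0,-0.027,0],[0,0,0,0,0,0,0]]]'
python3 -c "
from to import *
s=telemetry.sense();print(s['wrist_torque'],np.round(s['joint_pos'],1),(np.array(s['tool_pos'])-G)@A)"
```

```text
time: 8.82
tool_pos: [559.4, -243.4, 176.0]
tcp_rot: [155.2, 10.6, 130.4]
ft_force: [-2.5, 4.2, -0.5]
finger_gap: 44.8
[0.73530206 0.71598786 0.46632936] [-42.2  -4.3 107.3  25.7  65.5 -93.3] -6.697247110505742
```

```bash
python3 -m jog '[[[0,0,0,0,0,0,1],[0,0,0,0,0,0,1],[0,0,0,0,0,0,1],[0,0,0,0,0,0,1],[0,0,0,0,0,0.014,1],[0,0,0,0,0,0.027,1],[0,0,0,0,0,0.027,1],[0,0,0,0,0,0.027,1],[0,0,0,0,0,0.027,1],[0,0,0,0,0,0.027,1],[0,0,0,0,0,0.027,1],[0,0,0,0,0,0.027,1]]]'
python3 -m jog '[[[0,0,0,0,0,0.027,1],[0,0,0,0,0,0.027,1],[0,0,0,0,0,0.027,1],[0,0,0,0,0,0.027,1],[0,0,0,0,0,0.027,1],[0,0,0,0,0,0.027,1],[0,0,0,0,0,0.014,1],[0,0,0,0,0,0,1]]]'
python3 - <<'E'
from to import *
s=telemetry.sense();print(s['wrist_torque'],np.round(s['joint_pos'],1),(np.array(s['tool_pos'])-G)@A)
Rc=R.from_euler('xyz',s['tcp_rot'],degrees=True);d=np.array(s['tool_pos'])-G;print('offset tool',Rc.inv().apply(d),'toolz',-Rc.as_matrix()[:,2],A)
E
```

```text
time: 10.32
tool_pos: [560.3, -244.8, 177.0]
tcp_rot: [161.6, -20.0, 62.6]
ft_force: [-0.0, 0.1, -0.6]
finger_gap: 85.4
time: 11.32
tool_pos: [560.2, -244.8, 177.0]
tcp_rot: [-169.2, -24.8, -6.1]
ft_force: [-0.5, -0.8, 0.2]
finger_gap: 85.5
[-0.05022279  0.18882044 -0.07378417] [-42.2  -4.3 107.2  25.7  65.4  43.1] -5.944841473440372
offset tool [0.30916293 0.28703044 5.94426737] toolz [-0.43006693 -0.1424787   0.89148318] [-0.43127829 -0.14179709  0.89100652]
```

```bash
python3 -m jog '[[[0,0,0.02,0,0,0,0],[0,0,0,0,0,0,0],[0,0,0,0,0,0,0],[0,0,0,0,0,0,0],[0,0,0,0,0,0,0],[0,0,-0.02,0,0,-0.014,0],[0,0,-0.009,0,0,-0.027,0],[0,0,-0.009,0,0,-0.027,0],[0,0,-0.009,0,0,-0.027,0],[0,0,-0.009,0,0,-0.027,0],[0,0,-0.009,0,0,-0.027,0],[0,0,-0.009,0,0,-0.027,0]]]'
python3 -m jog '[[[0,0,-0.009,0,0,-0.027,0],[0,0,-0.009,0,0,-0.027,0],[0,0,-0.009,0,0,-0.027,0],[0,0,-0.009,0,0,-0.027,0],[0,0,-0.009,0,0,-0.027,0],[0,0,-0.009,0,0,-0.027,0],[0,0,-0.009,0,0,-0.027,0],[0,0,-0.009,0,0,-0.027,0],[0,0,0,0,0,0,0]]]'
python3 - <<'E'
from to import *
s=telemetry.sense();print(s['wrist_torque'],np.round(s['joint_pos'],1),(np.array(s['tool_pos'])-G)@A)
E
```

```text
time: 12.82
tool_pos: [559.3, -244.1, 179.2]
tcp_rot: [161.4, -19.9, 63.3]
ft_force: [1.4, 3.4, -0.5]
finger_gap: 44.7
time: 13.95
tool_pos: [556.9, -244.4, 181.6]
tcp_rot: [156.0, 12.5, 134.7]
ft_force: [-2.9, 4.6, -1.4]
finger_gap: 44.6
[0.71558116 0.72680755 0.51398652] [-42.5  -4.8 107.2  25.7  66.1 -98. ] -0.4936828303785743
```

```bash
python3 -m jog '[[[0,0,-0.009,0,0,-0.027,0],[0,0,-0.009,0,0,-0.027,0],[0,0,0,0,0,0,0],[0,0,-0.03,0,0,0,0],[0,0,-0.03,0,0,0,0],[0,0,0,0,0,0,0]]]'
python3 - <<'E'
from to import *
s=telemetry.sense();print(s['wrist_torque'],np.round(s['joint_pos'],1),(np.array(s['tool_pos'])-G)@A)
Rc=R.from_euler('xyz',s['tcp_rot'],degrees=True);print(Rc.inv().apply(s['ft_force']))
E
```

```text
time: 14.7
tool_pos: [555.2, -245.1, 185.1]
tcp_rot: [161.3, 19.6, 153.4]
ft_force: [-2.0, 5.8, -2.7]
finger_gap: 44.6
[0.85694335 0.76334328 0.53882721] [ -42.7   -5.2  107.2   25.6   66.6 -117.2] 3.4750787274361157
[5.10629607 3.73672765 2.39605798]
```

```bash
python3 -m jog '[[[0,0,-0.05,0,0,0,0],[0,0,-0.07,0,0,0,0],[0,0,-0.07,0,0,0,0],[0,0,-0.07,0,0,0,0],[0,0,0,0,0,0,0]]]'
python3 -m jog '[[[0,0,-0.1,0,0,0,0],[0,0,-0.14,0,0,0,0],[0,0,-0.14,0,0,0,0],[0,0,-0.14,0,0,0,0],[0,0,-0.14,0,0,0,0],[0,0,-0.2,0,0,0,0],[0,0,-0.2,0,0,0,0],[0,0,-0.1,0,0,0,0],[0,0,0,0,0,0,0]]]'
python3 - <<'E'
from to import *
snap('side','d1.png')
s=telemetry.sense();print(s['wrist_torque'],np.round(s['joint_pos'],1),(np.array(s['tool_pos'])-G)@A)
E
```

```text
time: 15.32
tool_pos: [549.9, -248.1, 198.2]
tcp_rot: [161.4, 19.8, 153.5]
ft_force: [-6.9, 4.9, 2.1]
finger_gap: 44.8
time: 16.45
tool_pos: [525.3, -256.6, 249.9]
tcp_rot: [161.4, 19.9, 153.5]
ft_force: [0.5, -0.4, -1.4]
finger_gap: 44.8
[-0.09465566  0.29087826 -0.01563138] [ -46.   -10.8  105.4   25.1   74.5 -117.3] 75.28208310512578
```

View pics/d1.png

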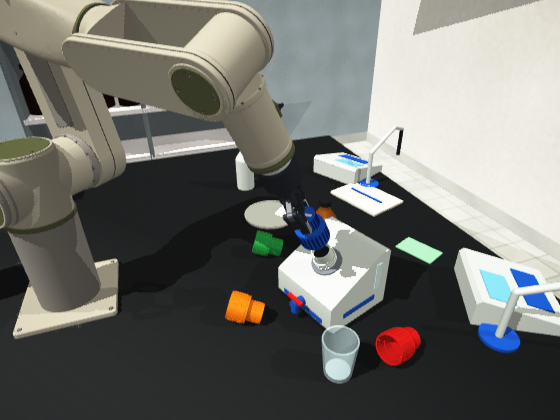

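Forces are down to the cap's weight and the side view shows the cap at (312,230) clear of the neck at (322,260). Next I'll lift more, go upright and carry it across.

```bash
python3 -m jog '[[[0,0,-0.2,0,0,0,0],[0,0,-0.3,0,0,0,0],[0,0,-0.3,0,0,0,0],[0,0,-0.2,0,0,0,0],[0,0,0,0,0,0,0]]]'
python3 - <<'E'
from to import *
s=telemetry.sense()
Rc=R.from_euler('xyz',s['tcp_rot'],degrees=True);z=Rc.as_matrix()[:,2];a=np.cross(z,[0,0,-1]);n=np.linalg.norm(a)
Rt=R.from_rotvec(a/n*np.arcsin(n))*Rc;print(Rt.as_euler('xyz',degrees=True))
goto(np.array([591,194,150.]),Rt)
E
```

```text
time: 17.12
tool_pos: [503.9, -264.1, 295.4]
tcp_rot: [161.4, 19.9, 153.5]
ft_force: [0.6, -0.5, -1.1]
finger_gap: 44.6
[180.           0.         156.81008271]
turn units [0.0495 0.0564 0.    ] deg 27.0 | then shift in new frame (50mm) [2.006 9.107 2.908]
```

```bash
python3 -m jog '[[[0,0,0,0.0124,0.0141,0,0],[0,0,0,0.0124,0.0141,0,0],[0,0,0,0.0124,0.0141,0,0],[0,0,0,0.0124,0.0141,0,0],[0,0,0,0,0,0,0]]]'
python3 -m jog '[[[0.09,0.41,0,0,0,0,0],[0.182,0.828,0,0,0,0,0],[0.182,0.828,0,0,0,0,0],[0.182,0.828,0,0,0,0,0],[0.182,0.828,0,0,0,0,0],[0.182,0.828,0,0,0,0,0],[0.182,0.828,0,0,0,0,0],[0.182,0.828,0,0,0,0,0],[0.182,0.828,0,0,0,0,0],[0.182,0.828,0,0,0,0,0],[0.182,0.828,0,0,0,0,0],[0.09,0.41,0,0,0,0,0]]]'
python3 -m jog '[[[0,0,0.3,0,0,0,0],[0,0,0.6,0,0,0,0],[0,0,0.6,0,0,0,0],[0,0,0.6,0,0,0,0],[0,0,0.5,0,0,0,0],[0,0,0.3,0,0,0,0],[0,0,0,0,0,0,0],[0,0,0,0,0,0,0]]]'
python3 - <<'E'
from to import *
from scipy.optimize import least_squares
s=telemetry.sense();p=np.array(s['tool_pos']);print(p,s['tcp_rot'],np.round(s['joint_pos'],1))
pts=[]
for n in('side','scene'):
    im,d,K,E=snap(n,n+'2.png');C=cloud(d,K,E);h=cv2.cvtColor(im,cv2.COLOR_RGB2HSV)
    m=(h[...,0]>105)&(h[...,0]<125)&(h[...,1]>130)&(d>0)&(np.linalg.norm(C-p+[0,0,20],axis=-1)<80)
    B=C[m];z=np.percentile(B[:,2],[1,5,95,99]);print(n,len(B),'z',z)
    k=(B[:,2]>np.percentile(B[:,2],3)+3)&(B[:,2]<p[2]-50+36)
    f=lambda c:np.hypot(*(B[k][:,:2]-c[:2]-np.outer(B[k][:,2]-(p[2]-30),c[2:])).T)-32
    r=least_squares(f,[*p[:2],0,0],loss='soft_l1');print(' skirt axis xy',r.x[:2],'tilt',np.degrees(r.x[2:]),np.median(abs(r.fun)),k.sum())
    r=least_squares(lambda c:np.hypot(*(B[k][:,:2]-c).T)-32,p[:2],loss='soft_l1');print(' upright',r.x)
    w=((h[...,1]<70)&(h[...,2]>60)&(np.hypot(C[...,0]-590,C[...,1]-195)<115)&(C[...,2]<20)&(d>0));print(n,'floor z',np.median(C[w][:,2]))
E
```

```text
time: 17.75
tool_pos: [505.0, -262.1, 292.6]
tcp_rot: [180.0, -0.2, 157.0]
ft_force: [0.2, 0.5, -0.9]
finger_gap: 44.8
time: 19.25
tool_pos: [590.1, 196.4, 294.3]
tcp_rot: [179.9, -0.2, 156.9]
ft_force: [0.4, 0.5, -2.4]
finger_gap: 44.8
time: 20.25
tool_pos: [591.2, 194.2, 150.4]
tcp_rot: [179.9, -0.1, 156.8]
ft_force: [0.3, -0.2, -1.3]
finger_gap: 44.4
[591.19089257 194.19825393 150.39912552] [ 1.79937502e+02 -5.25863045e-02  1.56812648e+02] [ 13.4  13.7  86.8   0.1  79.5 -53.4]
side 400 z [101.78074073 105.55893947 177.24747305 180.33683002]
 skirt axis xy [592.85099711 191.30543172] tilt [1.37898477 0.11245892] 1.1491760567563354 181
 upright [592.9010047  191.30165581]
side floor z 7.4471804041645555
scene 566 z [102.15249398 106.10297515 178.69166487 180.03373829]
 skirt axis xy [593.30228159 192.98915929] tilt [-0.75549324  0.8171363 ] 0.9338812949280886 197
 upright [593.26671709 193.03214797]
scene floor z 4.8169689977068515
```

View pics/side2.png

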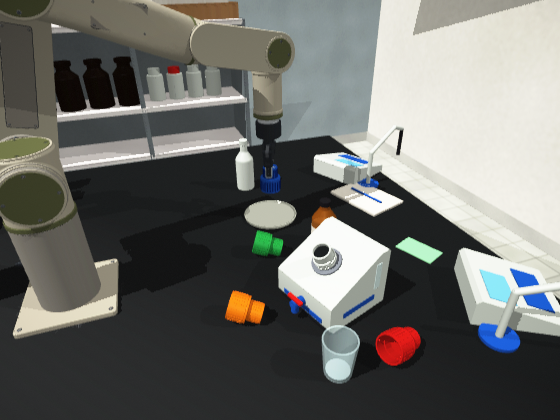

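The cap hangs upright above the tray at (270,183), rim z≈101. I'll descend to about 6 mm above the floor, then creep.

```bash
python3 -m jog '[[[0.04,0,0.2,0,0,0,0],[0,0,0.4,0,0,0,0],[0,0,0.4,0,0,0,0],[0,0,0.4,0,0,0,0],[0,0,0.2,0,0,0,0],[0,0,0.1,0,0,0,0],[0,0,0.06,0,0,0,0],[0,0,0,0,0,0,0],[0,0,0,0,0,0,0]]]'
python3 -m jog '[[[0,0,0.02,0,0,0,0],[0,0,0.02,0,0,0,0],[0,0,0.02,0,0,0,0],[0,0,0.02,0,0,0,0],[0,0,0,0,0,0,0]]]'
```

```text
time: 21.48
tool_pos: [589.0, 195.4, 61.9]
tcp_rot: [180.0, -0.1, 156.8]
ft_force: [-0.2, -1.0, -1.2]
finger_gap: 44.8
time: 22.1
tool_pos: [588.5, 195.3, 57.2]
tcp_rot: [180.0, -0.1, 156.8]
ft_force: [-0.6, 0.5, 0.7]
finger_gap: 45.0
```

```bash
python3 -m jog '[[[0,0,0.01,0,0,0,0],[0,0,0.01,0,0,0,0],[0,0,0,0,0,0,0]]]'
python3 -m jog '[[[0,0,0.01,0,0,0,0],[0,0,0.01,0,0,0,0],[0,0,0,0,0,0,0]]]'
```

```text
time: 22.48
tool_pos: [588.7, 195.2, 57.1]
tcp_rot: [180.0, -0.1, 156.8]
ft_force: [-4.9, -1.3, 7.6]
finger_gap: 44.5
time: 22.85
tool_pos: [588.8, 195.2, 57.1]
tcp_rot: [180.0, -0.1, 156.8]
ft_force: [-7.9, -3.4, 15.9]
finger_gap: 44.7
```

The cap is on the tray floor. I'll relieve the pressing, open, and retreat straight up.

```bash
python3 -m jog '[[[0,0,-0.03,0,0,0,0],[0,0,0,0,0,0,0.56],[0,0,0,0,0,0,0.65],[0,0,0,0,0,0,0.8],[0,0,0,0,0,0,1],[0,0,0,0,0,0,1],[0,0,0,0,0,0,1]]]'
python3 -m jog '[[[0,0,-0.1,0,0,0,1],[0,0,-0.3,0,0,0,1],[0,0,-0.5,0,0,0,1],[0,0,-0.7,0,0,0,1],[0,0,-0.8,0,0,0,1],[0,0,-0.8,0,0,0,1],[0,0,-0.6,0,0,0,1],[0,0,-0.2,0,0,0,1],[0,0,0,0,0,0,1]]]'
python3 - <<'E'
from wr import *
s=telemetry.sense()
a=snap('side','side3.png');b=snap('scene','scene3.png')
cv2.imwrite('pics/fin.png',np.vstack([cv2.resize(a[0][100:400,180:460],(400,300)),]*0+[np.hstack([cv2.resize(a[0][130:280,180:380],(400,300),interpolation=2),cv2.resize(b[0][160:310,230:430],(400,300),interpolation=2)])])[:,:,::-1])
for n,q in(('side',a),('scene',b)):
    im,d,K,E=q;C=cloud(d,K,E);h=cv2.cvtColor(im,cv2.COLOR_RGB2HSV)
    m=(h[...,0]>105)&(h[...,0]<125)&(h[...,1]>130)&(d>0)&(np.linalg.norm(C-[591,194,45],axis=-1)<90)
    B=C[m];k=(B[:,2]>8)&(B[:,2]<44)
    r=least_squares(lambda c:np.hypot(*(B[k][:,:2]-c).T)-32,[591,194],loss='soft_l1');print(n,r.x,np.percentile(B[:,2],[2,98]))
E
```

```text
time: 23.72
tool_pos: [588.5, 195.3, 56.6]
tcp_rot: [180.0, -0.1, 156.8]
ft_force: [1.1, 0.1, 0.3]
finger_gap: 85.6
time: 24.85
tool_pos: [589.2, 195.2, 257.4]
tcp_rot: [179.9, -0.1, 156.8]
ft_force: [-0.2, 0.7, -0.2]
finger_gap: 85.6
side [590.64601141 192.93564221] [10.92627903 87.2637161 ]
scene [590.2890521  193.72670452] [12.06035387 85.39266952]
```

View pics/fin.png

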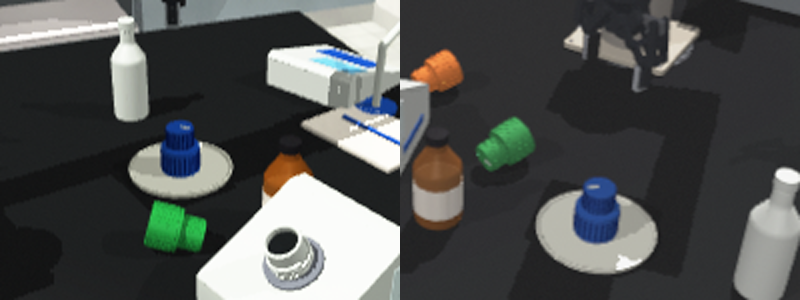

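The blue cap stands upright, knob up, in the middle of the tray (left crop (180,150), right crop (597,210)). The neck is open and the bottles are undisturbed, with the gripper well clear. Handing in.

```bash
python3 -c "
from bench import job;print(job.hand_in())"
```

```text
the job is handed in; nothing more can be done
None
```

The blue cap is off the tank and standing open end down in the middle of the white tray. I handed the job in at about 25 s on the robot's clock; no verdict is reported.

- **Unscrewing:** I turned it anticlockwise in two strokes with one regrasp, about 290° at the gripper. Then I lifted it straight along the neck axis until the rim was about 45 mm past the mouth. The wrist force stayed below about 10 N throughout this stage.
- **Placing:** I set it down under force feedback. The last creep pressed the cap on the floor with about 18 N, which I relieved before opening the gripper.
- **Final check:** The cap is upright at about (590.5, 193.3) mm. My tray-centre estimates were (589–592, 189–197), so it is within a few mm of the middle. The largest disagreement was between the side and scene views of the tray, 7 mm in y; the wrist view gave y ≈ 194.
- **Other items:** Both bottles look undisturbed in the last pictures, and the gripper is open about 170 mm above the cap. The beaker was not in the final crop, but the arm never went near it and it looked in place in the side view before the cap was set down.

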